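# Start the rotor lid bolt

### The job

The hand bolt in the middle of the centrifuge rotor's lid is standing on top of its thread. Turn it backward (anticlockwise seen from above) until you feel it drop into the thread, then one full turn forward (clockwise), and finish while still holding the bolt's head in the gripper. Leave the other things on the worktop where they are.

Things in the scene. Friction and masses are not known exactly. Their poses are not given: they have to be found in the camera images.
- bolt: Steel hand bolt upright in the rotor's hub: round fluted head, diameter 36, height 28, on an 18 mm shank. Origin: centre of the head; z up its axis; x along the raised rib on the head's top. Grip at any angle. 0.2 kg, turns easily, leans up to 3 degrees, stays where let go; a collar keeps it from being lifted out. At the start the origin is 45 mm above hub_top.
- cross_pin (a point): Middle of the bolt's cross pin, on its axis 57 mm below the head's centre, hidden in the hub. At the start the pin stands on a level ledge: forward it jams on a shoulder; backward (anticlockwise) after some 30 to 150 degrees it meets a gap and drops 6 to 8 mm by its own weight, once the grip is eased or the hand goes down with it. Just past the gap a shoulder stops further backward turning.
- rotor: Small centrifuge rotor with lid, fixed to the worktop: aluminium, grey lid with six low bosses; diameter 124, lid at most 51 mm high; in its middle a steel hub, diameter 44, whose top is 64 mm above the worktop. Origin: centre of its underside, z up.
- hub_top (a point): Centre of the hub's top face, on the bolt's axis; axes as the rotor's. The thread in the hub is right-handed: after the drop each full turn forward (clockwise from above) lowers the bolt 16 mm, so the gripper must go down with it; the bolt bottoms out after about 1.4 turns.
- vial_1: Small vial, 22 mm in diameter, 47 mm high, a bystander; origin at the centre of its underside.
- vial_2: Another such vial, a bystander; origin at the centre of its underside.
- vial_3: Another such vial, a bystander; origin at the centre of its underside.
- timer: Flat square bench timer, 66 x 66 x 18 mm, a bystander; origin at the centre of its underside.
- forceps: Steel forceps lying on the worktop, 131 mm long, a bystander; origin at the centre of its underside.
Not all that is in view belongs to the job. There is more than one size of the bolt; the one meant has the size given above.

How it is judged (in metres and radians):
On the way:
1. turned backward, the bolt has dropped into the thread (z of bolt in the frame of hub_top between 0.033 and 0.0405 m), for 0.1 s.
At the end, for the whole second after the job is handed in: The bolt has gone about one turn (0.75 to 1.25 turns) down the thread after the drop: the centre of its head is 17 to 26.5 mm above the hub's top, upright within 0.12 rad and within 6 mm of the hub's axis, at rest, and still gripped by the fingers (at least 1 N) (z of bolt in the frame of hub_top between 0.017 and 0.0265 m and horizontal distance between bolt and hub_top below 0.006 m and angle between bolt's own z axis and vertical below 0.12 rad and contact force between the fingers and bolt above 1 N and angular speed of bolt below 0.3 rad/s); the arm keeps its last pose, push and grip.
It fails at once if a vial, the timer or the forceps was moved by more than 25 mm (distance of any of vial_1, vial_2, vial_3, timer, forceps from where it was at the start of the episode above 0.025 m).
It also fails if it takes over 64 s, if anything falls off the work surface, if the arm or the gripper's body presses on something with over 40 N, if the wrist force passes 120 N, or if a joint passes its speed limit or range.

### The arm

A 6-joint arm with a two-finger parallel gripper is mounted at the origin on a cart in front of the work surface, level with it; the furniture and walls round the work are solid. World frame = base frame: x ahead of the robot, y to its left, z up, the work surface at z = 0. Lengths are in m, angles in degrees, forces in N, time in s.
With the tool pointing down it reaches from about 0.35 to 0.875 m from the base axis. Payload 4.2 kg.
Tool frame: the origin (TCP) lies on the centre line of the jaws, within the pads' length; the fingertips stand 19 mm ahead of it and the grasp point (between the pads) is the TCP; z points along the fingers, y is the line along which they close (so a half turn about z gives the same grasp; the last joint's range is limited). The gripper opens to 87 mm and grips with 3 to 60 N. Pads are 19 mm wide; open, the fingers measure 117 mm over their backs; the gripper's body (75 mm by 190 mm) begins 51 mm behind the grasp point.
Start: joints at [90.103, 22.042, 0.453, 0, -68.411, -14.817], TCP at [0.159, 0.604, 0.242] pointing down, gripper open.
Joint ranges: [-179.83, 179.83], [-69.29, 118.12], [-61.27, 80.66], [-181.25, 117.63], [-171.15, -9.14], [-177.46, 177.46]. Speed limits (degrees/s): [159.86, 159.86, 180, 180, 180, 180].

### API

Orientations are given as a 3x3 rotation matrix whose columns are the frame's x, y, z axes.
In Python, from station import sense, capture, finish_job, search_frame, masks_of gives the robot as it stands.
- The arm moves only by the tool drive_tool, never from a script. Its argument "rows" is a list of rows, each a list of 7 numbers: the opening in per cent of the stroke, from 0 (shut) to 100 (fully open), then the shift along the world's x, y, z in mm, then the turn, a rotation vector about the world's x, y, z in rad. In form: [[fingers, dx, dy, dz, wx, wy, wz], ...]. A call has 1 to 5 rows; each row shifts and turns the commanded pose from where the row before left it; what a row does not reach is not made up. A row lasts 1/12 s, in which the tool goes at most 41.7 mm and 7.16 degrees, less where a joint would pass 70% of its speed; a pose out of reach is approached as far as the arm can. A call is refused whole if a number of a shift passes 41.7 or a number of a turn 0.125, either way. A call with a gripper value outside its range is refused whole. The fingers move at their own pace and stop on an object; the grip force is fixed at half the most. Time passes only in rows, so rows that do not move let the fingers close. It gives the time, the measured TCP pose, the force, the opening and the grip force at its end, in the units of the state.
- sense(): the state, without advancing time (a new reading comes with each control period).
- capture(name): name is "side" or "top"; returns a dict with "frame" (420x560x3 uint8, red, green, blue), "z_map" (420x560 float32, m along the optical axis (not along the pixel's ray), 0 where there is no reading), "fx", "fy", "cx", "cy" (pixels), "distortion" ([k1, k2, p1, p2, k3] as OpenCV has them; the pictures are not rectified), "R" (3x3) and "t" (3): a world point X has camera coordinates R X + t. Camera axes: x right, y down, z forward; pixel columns grow to the right and rows downward; lengths in m; the calibration is good to about 2 mm. A picture is of the moment at which its call begins.
- finish_job(): hands the job in; it is judged then, once.
Trained networks look in a picture, given as the dict that the camera call returned (one of the last four; its "shot" number tells which), for a name from the list of things; names that differ only in an ending like _2 or _b are one class to them, and where a whole thing is asked for, a point or a joint stands for the part that bears it (a point fixed in the world has none). Each returns a list of dicts, best first, with "p" (0 to 1); they miss things now and then, are a little off and sometimes report something else, mostly with a low value. They report only what shows in the picture. A call takes as long as a camera call. They do not tell look-alikes from the thing itself.
- search_frame(label, picture): "xy" ([column, row] in pixels, amid what is visible of it).
- masks_of(label, picture): "region" (420x560 bool, what is visible of it) and "xy" ([column, row] in pixels, amid what is visible of it).
The state is a dict: "time_s": time; "joints": joint angles; "joint_velocities": joint speeds; "effort": joint torques, N m; "tcp_pos": TCP position; "ee_rot": TCP orientation; "wrist_force": force on the tool from outside, world axes, zero at the start; "moment": the same for the moment, N m; "gripper_width": opening from 0.0 (shut) to 1.0 (fully open); "gripper_force": force on a finger pad.
Only numpy, scipy, OpenCV 4.12 (cv2) and the standard library are available. Lean on these libraries where they do the work, as an engineer would, in place of code of your own. Each camera call takes 0.05 s, during which the arm holds its last target. There are 200 camera calls.

## Working session

There is one attempt and no reset: what is moved stays moved. The work goes in short steps, Python scripts to look and compute and a tool call to move; the robot and the scene stay as the last step left them, time stands still between calls to the robot, and variables do not carry over. Pictures are saved under pics/ and viewed, at most 10 in all, crops included, and the job is handed in when it is done.

Besides the shell and the picture viewer there is one more tool, called after ">>>" as name(argument=value, ...) on one line, values as JSON. drive_tool: Moves the arm, as the interface text tells. Its arguments: {"type":"object","properties":{"rows":{"type":"array"}},"required":["rows"]}

```bash
mkdir -p pics; cat > h.py <<'E'
import numpy as np, cv2
from station import *
def world(c,uv,z=None):
    K=np.array([[c['fx'],0,c['cx']],[0,c['fy'],c['cy']],[0,0,1]])
    n=cv2.undistortPoints(np.array(uv,float).reshape(-1,1,2),K,np.array(c['distortion'])).reshape(-1,2)
    R=np.array(c['R']);t=np.array(c['t']);d=np.c_[n,np.ones(len(n))]
    if z is None: return d
    return (d*np.array(z).reshape(-1,1)-t)@R
def region_pts(c,m):
    v,u=np.nonzero(m&(c['z_map']>0)); return world(c,np.c_[u,v],c['z_map'][v,u])
E
python3 - <<'E'
from h import *
s=sense();print(s)
ims=[]
for n in('side','top'):
    c=capture(n);print(n,c['fx'],np.round(np.array(c['R']),2).tolist(),np.round(c['t'],3))
    ims.append(c['frame'])
    for l in('bolt','rotor','vial_1','timer','forceps'):
        for r in masks_of(l,c):
            if r['p']<.2: continue
            p=region_pts(c,r['region']); 
            if len(p): print(l,round(r['p'],2),np.round(r['xy']),len(p),np.round(np.percentile(p,[2,50,98],axis=0),3).tolist())
    cv2.imwrite(f'pics/{n}0.png',c['frame'][:,:,::-1])
E
```

```text
{'time_s': 0.0, 'joints': array([ 9.01046689e+01,  2.20916621e+01,  3.80312701e-01, -3.02642700e-02,
       -6.84101119e+01, -1.48168511e+01]), 'joint_velocities': array([ 0.01170823,  0.01495946, -0.00111027, -0.00710052, -0.02642341,
       -0.0863346 ]), 'effort': array([-3.87525124e-04, -3.90666997e+01,  1.87405872e+01,  4.21982959e+00,
        1.10755194e-02, -1.91573922e-04]), 'tcp_pos': array([0.15855569, 0.60398019, 0.2404504 ]), 'ee_rot': array([[ 9.67164282e-01, -2.54151557e-01, -4.87279207e-04],
       [-2.54152015e-01, -9.67161959e-01, -2.12074329e-03],
       [ 6.77122959e-05,  2.17495015e-03, -9.99997633e-01]]), 'wrist_force': array([ 0.39501697, -0.04154442,  0.15070545]), 'moment': array([-0.01102523, -0.01016966,  0.00866951]), 'gripper_force': 0.0, 'gripper_width': 0.9982616133386533}
side 503.16074823965613 [[-0.98, -0.19, 0.0], [-0.08, 0.4, -0.91], [0.17, -0.89, -0.41]] [0.56  0.06  1.084]
bolt 0.78 [280. 172.] 362 [[0.538, 0.064, 0.063], [0.553, 0.086, 0.106], [0.572, 0.096, 0.123]]
bolt 0.69 [344. 211.] 285 [[0.402, 0.001, -0.001], [0.414, 0.129, 0.047], [0.426,
[... 867 characters left out ...]
, 0.123], [0.571, 0.091, 0.127]]
rotor 0.57 [321. 217.] 1870 [[0.5, 0.02, 0.001], [0.55, 0.081, 0.046], [0.612, 0.13, 0.066]]
vial_1 0.67 [198. 195.] 92 [[0.59, 0.369, 0.009], [0.598, 0.376, 0.046], [0.608, 0.387, 0.05]]
vial_1 0.59 [223. 197.] 85 [[0.585, 0.298, -0.0], [0.593, 0.307, 0.045], [0.603, 0.322, 0.051]]
vial_1 0.54 [214. 190.] 78 [[0.606, 0.319, 0.018], [0.615, 0.328, 0.045], [0.624, 0.338, 0.051]]
timer 0.6 [322. 160.] 699 [[0.657, 0.039, 0.009], [0.689, 0.07, 0.016], [0.722, 0.101, 0.021]]
timer 0.26 [327. 213.] 217 [[0.539, 0.057, 0.05], [0.554, 0.074, 0.123], [0.576, 0.091, 0.127]]
forceps 0.6 [196. 264.] 12 [[0.428, 0.372, 0.004], [0.432, 0.377, 0.01], [0.435, 0.382, 0.013]]
```

```bash
python3 - <<'E'
import cv2,numpy as np
a=cv2.imread('pics/side0.png')[110:350,170:430];b=cv2.imread('pics/top0.png')[100:340,170:430]
cv2.imwrite('pics/ab.png',cv2.resize(np.hstack([a,b]),(800,369),interpolation=cv2.INTER_CUBIC))
E
```

```text
(no output)
```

View pics/ab.png

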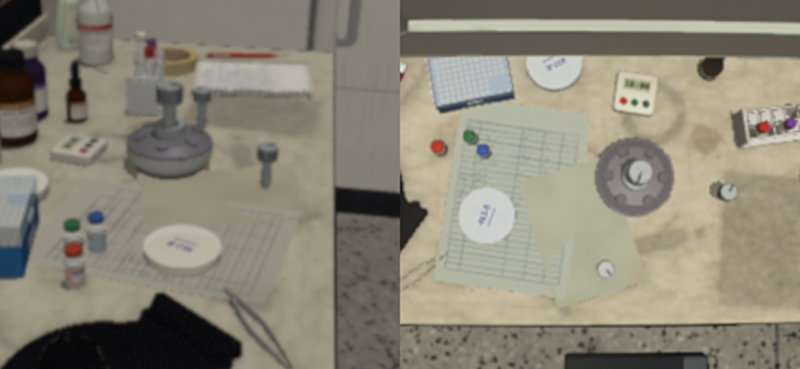

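```bash
python3 - <<'E'
from h import *
for n in('side','top'):
    c=capture(n)
    for l in('bolt','rotor'):
        r=masks_of(l,c)[0]; p=region_pts(c,r['region'])
        if l=='bolt':
            q=p[(p[:,2]>.105)]; top=p[p[:,2]>.116]
        else:
            q=p[(p[:,2]>.03)&(p[:,2]<.055)]; top=p[(p[:,2]>.056)]
        for k in(q,top):
            if len(k)>5:
                (x,y),rad=cv2.minEnclosingCircle((k[:,:2]*1000).astype(np.float32)); print(n,l,len(k),x,y,rad,k[:,2].mean(),np.median(k,axis=0))
E
```

```text
side bolt 179 554.23486328125 81.10142517089844 17.255449295043945 0.11614997488171498 [0.55301247 0.08855883 0.1175408 ]
side bolt 101 554.2061767578125 80.50064086914062 16.65553855895996 0.12063030691549322 [0.55423138 0.08555815 0.12107584]
side rotor 1069 554.575439453125 77.73858642578125 62.73970031738281 0.04290664553260284 [0.54764174 0.10658399 0.04364661]
side rotor 140 554.9121704101562 78.74046325683594 22.021240234375 0.061489979505264115 [0.55215109 0.08768062 0.06226231]
top bolt 187 553.8909912109375 75.09711456298828 17.420608520507812 0.12238406867805336 [0.55396475 0.07530172 0.12256934]
top bolt 184 553.8909912109375 75.09711456298828 17.420608520507812 0.12254686032443649 [0.55401943 0.07528559 0.12262908]
top rotor 1675 556.0173950195312 75.25056457519531 61.058441162109375 0.04531971729641285 [0.55139509 0.0785006  0.04598346]
top rotor 151 557.6785278320312 74.83198547363281 42.03932189941406 0.08781690757672897 [0.54581914 0.08504664 0.06618218]
```

>>> drive_tool(rows=[[100,24,-32,0,0,0,-0.12],[100,24,-32,0,0,0,-0.12],[100,24,-32,0,0,0,0],[100,24,-32,0,0,0,0],[100,24,-32,0,0,0,0]])

```text
time_s: 1.32
tcp_pos: [0.2794, 0.4429, 0.2417]
ee_rot: [[0.879, -0.476, 0.0], [-0.476, -0.879, 0.0], [0.0, -0.0, -1.0]]
wrist_force: [0.7, -0.3, -0.7]
gripper_width: 1.0
gripper_force: 0.0
```

```bash
python3 -c "
from h import *
s=sense();print(s['joints'],s['tcp_pos'],s['ee_rot'][:,0])"
```

```text
[ 7.55236054e+01  1.21469027e+01 -1.36694599e+01  8.82460701e-03
 -6.41622637e+01 -1.39508226e+01] [0.27942703 0.44289576 0.24172389] [ 8.79454473e-01 -4.75983012e-01  4.46220616e-05]
```

>>> drive_tool(rows=[[100,24,-32,0,0,0,-0.11],[100,24,-32,0,0,0,-0.11],[100,24,-32,0,0,0,-0.11],[100,24,-32,0,0,0,0],[100,24,-32,0,0,0,0]])

```text
time_s: 1.73
tcp_pos: [0.3995, 0.2828, 0.242]
ee_rot: [[0.677, -0.736, 0.001], [-0.736, -0.677, 0.001], [-0.0, -0.001, -1.0]]
wrist_force: [0.7, 0.6, -1.2]
gripper_width: 0.999
gripper_force: 0.0
```

>>> drive_tool(rows=[[100,24,-32,0,0,0,0],[100,24,-32,0,0,0,0],[100,24,-32,0,0,0,0],[100,24,-32,0,0,0,0],[100,24,-32,0,0,0,0]])

```text
time_s: 2.15
tcp_pos: [0.5196, 0.1227, 0.2419]
ee_rot: [[0.677, -0.736, 0.001], [-0.736, -0.677, 0.0], [0.0, -0.001, -1.0]]
wrist_force: [0.7, 0.7, 0.8]
gripper_width: 1.001
gripper_force: 0.0
```

>>> drive_tool(rows=[[100,17.5,-23.5,-20,0,0,0],[100,17.5,-23,-30,0,0,0],[100,0,0,-20,0,0,0],[100,0,0,0,0,0,0]])

```text
time_s: 2.48
tcp_pos: [0.5514, 0.0756, 0.1667]
ee_rot: [[0.674, -0.739, -0.01], [-0.739, -0.674, -0.003], [-0.005, 0.009, -1.0]]
wrist_force: [-0.3, 0.4, -0.3]
gripper_width: 1.001
gripper_force: 0.0
```

```bash
python3 - <<'E'
from h import *
s=sense();print(s['joints'],s['tcp_pos'])
o=[]
for n in('side','top'):
    c=capture(n)
    r=masks_of('bolt',c)[0]; u,v=map(int,r['xy']); print(n,r['p'],u,v)
    o.append(cv2.resize(c['frame'][130:250,220:353] if n=='side' else c['frame'][150:270,260:393],(400,360),interpolation=cv2.INTER_CUBIC))
cv2.imwrite('pics/c1.png',np.hstack(o)[:,:,::-1])
E
```

```text
[ 24.44813178  19.49862599 -14.9743351   -0.10919707 -56.10165726
  18.00062402] [0.55136555 0.07562953 0.16665836]
side 0.79 279 175
top 0.57 304 274
```

View pics/c1.png

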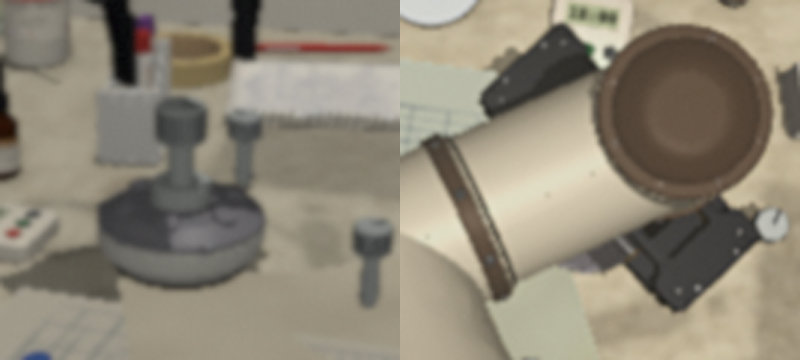

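>>> drive_tool(rows=[[100,0,0,-20,0,0,0],[100,0,0,-20,0,0,0],[100,0,0,-18,0,0,0],[100,0,0,0,0,0,0],[60,0,0,0,0,0,0]])

```text
time_s: 3.1
tcp_pos: [0.554, 0.0789, 0.1147]
ee_rot: [[0.679, -0.734, 0.001], [-0.734, -0.679, 0.0], [0.001, -0.001, -1.0]]
wrist_force: [0.3, 0.1, 0.8]
gripper_width: 0.973
gripper_force: 0.0
```

>>> drive_tool(rows=[[30,0,0,0,0,0,0],[30,0,0,0,0,0,0],[30,0,0,0,0,0,0],[30,0,0,0,0,0,0],[30,0,0,0,0,0,0]])

```text
time_s: 3.52
tcp_pos: [0.554, 0.0781, 0.1142]
ee_rot: [[0.677, -0.736, 0.001], [-0.736, -0.677, 0.0], [0.0, -0.001, -1.0]]
wrist_force: [1.1, 0.3, 0.2]
gripper_width: 0.63
gripper_force: 0.0
```

>>> drive_tool(rows=[[30,0,0,0,0,0,0],[30,0,0,0,0,0,0],[30,0,0,0,0,0,0],[30,0,0,0,0,0,0],[30,0,0,0,0,0,0]])

```text
time_s: 3.93
tcp_pos: [0.5537, 0.078, 0.1135]
ee_rot: [[0.677, -0.736, -0.0], [-0.736, -0.677, -0.0], [-0.0, 0.0, -1.0]]
wrist_force: [-0.6, -0.7, -0.8]
gripper_width: 0.403
gripper_force: 29.9
```

```bash
python3 -c "
from h import *
s=sense();print(s)"
```

```text
{'time_s': 3.9333, 'joints': array([ 2.46213501e+01,  2.29459934e+01, -1.86104562e+01,  1.94086241e-03,
       -4.84533046e+01,  1.80050410e+01]), 'joint_velocities': array([ 0.08356894, -0.05218991, -0.09427835, -0.05522068,  0.0534895 ,
        0.00220374]), 'effort': array([-5.73860994e-02, -3.60437322e+01,  1.51366496e+01,  3.38198237e+00,
        1.18202814e-01, -9.03165434e-03]), 'tcp_pos': array([0.5536848 , 0.07795635, 0.11353882]), 'ee_rot': array([[ 6.77231483e-01, -7.35770003e-01, -1.44202363e-04],
       [-7.35770017e-01, -6.77231477e-01, -9.39736802e-05],
       [-2.85153642e-05,  1.69741710e-04, -9.99999985e-01]]), 'wrist_force': array([-0.62905245, -0.73466682, -0.75376316]), 'moment': array([-0.01124633,  0.06424379,  0.0130369 ]), 'gripper_force': 29.926413469947875, 'gripper_width': 0.40280613451064}
```

>>> drive_tool(rows=[[30,0,0,-1,0,0,0],[30,0,0,0,0,0,0.05],[30,0,0,0,0,0,0.08],[30,0,0,0,0,0,0.08],[30,0,0,0,0,0,0]])

```text
time_s: 4.35
tcp_pos: [0.5538, 0.0776, 0.1133]
ee_rot: [[0.817, -0.577, 0.0], [-0.577, -0.817, -0.001], [0.001, 0.001, -1.0]]
wrist_force: [-2.2, -1.1, 5.0]
gripper_width: 0.403
gripper_force: 29.9
```

```bash
python3 -c "
from h import *
s=sense();print(s['wrist_force'],s['moment'],s['tcp_pos'],s['joints'][5],s['gripper_width'])"
```

```text
[-2.20958894 -1.12986177  4.9830076 ] [-0.38117212  0.55985371 -0.02400823] [0.55378241 0.07762678 0.11326518] 30.114018647155063 0.4033963299953848
```

>>> drive_tool(rows=[[30,0,0,0,0,0,0.06],[30,0,0,0,0,0,0.06],[30,0,0,0,0,0,0.06],[30,0,0,0,0,0,0.06],[30,0,0,0,0,0,0.0]])

```text
time_s: 4.77
tcp_pos: [0.5534, 0.0772, 0.1132]
ee_rot: [[0.93, -0.368, -0.001], [-0.368, -0.93, -0.002], [-0.0, 0.002, -1.0]]
wrist_force: [-2.2, -1.5, 6.3]
gripper_width: 0.409
gripper_force: 29.9
```

```bash
python3 -c "
from h import *
s=sense();print(s['wrist_force'],s['moment'],s['tcp_pos'],s['joints'][5],s['gripper_width'])"
```

```text
[-2.20215063 -1.4536679   6.27640279] [-0.82334291  0.61034906 -0.02033322] [0.55344852 0.07718603 0.11323322] 43.77210233132324 0.4085875225297429
```

>>> drive_tool(rows=[[30,0,0,0,0,0,0.06],[30,0,0,0,0,0,0.06],[30,0,0,0,0,0,0.06],[30,0,0,0,0,0,0.06],[30,0,0,0,0,0,0.0]])

```text
time_s: 5.18
tcp_pos: [0.5533, 0.0769, 0.1132]
ee_rot: [[0.991, -0.136, -0.001], [-0.136, -0.991, -0.002], [-0.001, 0.002, -1.0]]
wrist_force: [-2.3, -3.2, 6.8]
gripper_width: 0.404
gripper_force: 29.9
```

```bash
python3 -c "
from h import *
s=sense();print(s['wrist_force'],s['moment'],s['tcp_pos'],s['joints'][5],s['gripper_width'])"
```

```text
[-2.32347307 -3.23365857  6.80708196] [-1.05596581  0.7152345  -0.00249351] [0.55326115 0.07692684 0.11321206] 57.519968645687875 0.4037716861337732
```

>>> drive_tool(rows=[[30,0,0,0,0,0,0.06],[30,0,0,0,0,0,0.06],[30,0,0,0,0,0,0.06],[30,0,0,0,0,0,0.06],[30,0,0,0,0,0,0.0]])

```text
time_s: 5.6
tcp_pos: [0.5531, 0.077, 0.1128]
ee_rot: [[0.995, 0.102, -0.002], [0.102, -0.995, -0.002], [-0.002, 0.002, -1.0]]
wrist_force: [-2.7, -4.0, 5.0]
gripper_width: 0.406
gripper_force: 29.9
```

```bash
python3 -c "
from h import *
s=sense();print(s['wrist_force'],s['moment'],s['tcp_pos'],s['joints'][5],s['gripper_width'])"
```

```text
[-2.68886357 -3.99161395  5.03809408] [-1.23813089  0.6769136   0.0884725 ] [0.55313908 0.0769888  0.11281975] 71.24470553248752 0.40597649043122924
```

>>> drive_tool(rows=[[30,0,0,0,0,0,0.06],[30,0,0,0,0,0,0.06],[30,0,0,0,0,0,0.06],[30,0,0,0,0,0,0.06],[30,0,0,0,0,0,0.0]])

```text
time_s: 6.02
tcp_pos: [0.5527, 0.0767, 0.1116]
ee_rot: [[0.942, 0.335, -0.003], [0.335, -0.942, -0.002], [-0.004, 0.001, -1.0]]
wrist_force: [0.1, -4.9, -0.4]
gripper_width: 0.406
gripper_force: 30.0
```

```bash
python3 -c "
from h import *
s=sense();print(s['wrist_force'],s['moment'],s['tcp_pos'],s['joints'][5],s['gripper_width'])"
```

```text
[ 0.10197032 -4.8536268  -0.41571446] [-1.65436205e+00  4.42743289e-02 -1.38690814e-03] [0.55268085 0.07668644 0.11160785] 84.96317618613458 0.40619276043833197
```

>>> drive_tool(rows=[[30,0,0,-1,0,0,0],[30,0,0,-1,0,0,0],[30,0,0,-1,0,0,0],[30,0,0,0,0,0,0],[30,0,0,0,0,0,0]])

```text
time_s: 6.43
tcp_pos: [0.5526, 0.0767, 0.1087]
ee_rot: [[0.943, 0.333, -0.003], [0.333, -0.943, -0.002], [-0.004, 0.001, -1.0]]
wrist_force: [-0.0, -4.3, 0.7]
gripper_width: 0.406
gripper_force: 30.0
```

```bash
python3 -c "
from h import *
s=sense();print(s['wrist_force'],s['moment'],s['tcp_pos'],s['joints'][5],s['gripper_width'])"
```

```text
[-0.04102359 -4.29088624  0.67778191] [-1.85420523  0.22206448  0.02060291] [0.55256117 0.07674401 0.10867137] 84.87296813178122 0.4055094157078514
```

>>> drive_tool(rows=[[30,0,0,-1,0,0,0],[30,0,0,-1,0,0,0],[30,0,0,-1,0,0,0],[30,0,0,-0.5,0,0,0],[30,0,0,0,0,0,0]])

```text
time_s: 6.85
tcp_pos: [0.5527, 0.0767, 0.1063]
ee_rot: [[0.943, 0.334, -0.003], [0.334, -0.943, -0.002], [-0.003, 0.001, -1.0]]
wrist_force: [-3.1, -5.1, 5.1]
gripper_width: 0.404
gripper_force: 29.9
```

```bash
python3 -c "
from h import *
s=sense();print(s['wrist_force'],s['moment'],s['tcp_pos'],s['joints'][5],s['gripper_width'])"
```

```text
[-3.07670095 -5.110637    5.11718858] [-1.85767438  0.81373854 -0.01255246] [0.55273232 0.07670245 0.10629037] 84.87832772202947 0.40361126653468665
```

>>> drive_tool(rows=[[65,0,0,0,0,0,0],[65,0,0,0,0,0,0],[65,0,0,0,0,0,0],[65,0,0,0,0,0,0],[65,0,0,0,0,0,0]])

```text
time_s: 7.27
tcp_pos: [0.5539, 0.0784, 0.1058]
ee_rot: [[0.942, 0.336, 0.0], [0.336, -0.942, 0.0], [0.0, -0.0, -1.0]]
wrist_force: [0.7, -0.2, -0.9]
gripper_width: 0.632
gripper_force: 0.0
```

>>> drive_tool(rows=[[65,0,0,0,0,0,0.12],[65,0,0,0,0,0,0.12],[65,0,0,0,0,0,0.12],[65,0,0,0,0,0,0.12],[65,0,0,0,0,0,0.12]])

```text
time_s: 7.68
tcp_pos: [0.5539, 0.0783, 0.1059]
ee_rot: [[0.583, 0.813, 0.0], [0.813, -0.583, 0.0], [0.0, 0.0, -1.0]]
wrist_force: [-0.4, -0.2, 0.4]
gripper_width: 0.65
gripper_force: 0.0
```

>>> drive_tool(rows=[[65,0,0,0,0,0,0.12],[65,0,0,0,0,0,0.12],[65,0,0,0,0,0,0.12],[65,0,0,0,0,0,0.12],[65,0,0,0,0,0,0.12]])

```text
time_s: 8.1
tcp_pos: [0.5538, 0.0783, 0.1059]
ee_rot: [[0.022, 1.0, 0.0], [1.0, -0.022, 0.0], [0.0, 0.0, -1.0]]
wrist_force: [0.6, -0.2, -0.1]
gripper_width: 0.649
gripper_force: 0.0
```

>>> drive_tool(rows=[[65,0,0,0,0,0,0.12],[65,0,0,0,0,0,0.12],[65,0,0,0,0,0,0],[65,0,0,0,0,0,0]])

```text
time_s: 8.43
tcp_pos: [0.5538, 0.0782, 0.106]
ee_rot: [[-0.208, 0.978, 0.0], [0.978, 0.208, 0.0], [0.0, 0.0, -1.0]]
wrist_force: [0.7, -0.3, 0.5]
gripper_width: 0.645
gripper_force: 0.0
```

```bash
python3 - <<'E'
from h import *
s=sense();print(s['joints'],s['tcp_pos'],s['wrist_force'],s['moment'])
c=capture('side');r=masks_of('bolt',c)
for q in r:
    p=region_pts(c,q['region']);k=p[p[:,2]>.09]; print(q['p'],q['xy'],len(k))
    if len(k)>20: print(cv2.minEnclosingCircle((k[:,:2]*1000).astype(np.float32)),np.percentile(k[:,2],[5,50,95,99]))
cv2.imwrite('pics/d.png',cv2.resize(c['frame'][130:250,200:360],(800,600),interpolation=cv2.INTER_CUBIC)[:,:,::-1])
E
```

```text
[ 2.46368065e+01  2.34945663e+01 -1.90548448e+01 -9.18195551e-03
 -4.74366268e+01  1.67352538e+02] [0.55380312 0.07821498 0.10595571] [ 0.68773395 -0.29562652  0.52028236] [-0.06663982 -0.1689887   0.00398217]
0.89 [281.2, 175.9] 255
((551.9148559570312, 81.92390441894531), 18.439849853515625) [0.09223344 0.10735179 0.11570435 0.11676694]
0.62 [300.8, 175.1] 0
0.54 [342.3, 210.4] 0
```

View pics/d.png

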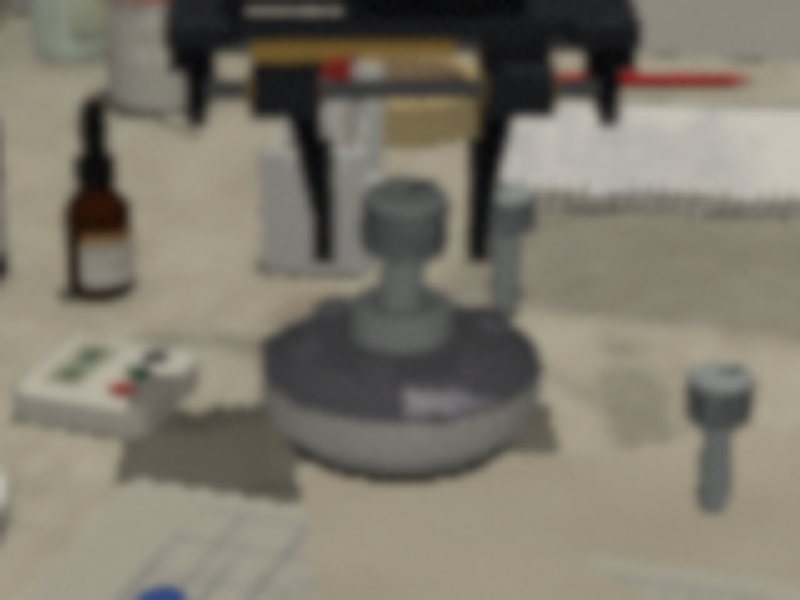

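>>> drive_tool(rows=[[30,-1,-1.5,0,0,0,0],[30,0,0,0,0,0,0],[30,0,0,0,0,0,0],[30,0,0,0,0,0,0],[30,0,0,0,0,0,0]])

```text
time_s: 8.95
tcp_pos: [0.5528, 0.0765, 0.1061]
ee_rot: [[-0.21, 0.978, 0.0], [0.978, 0.21, 0.0], [0.0, 0.0, -1.0]]
wrist_force: [-0.1, 0.0, 0.0]
gripper_width: 0.408
gripper_force: 29.9
```

>>> drive_tool(rows=[[30,0,0,0,0,0,0],[30,0,0,0,0,0,0],[30,0,0,0,0,0,0],[30,0,0,0,0,0,0]])

```text
time_s: 9.28
tcp_pos: [0.5528, 0.0765, 0.1061]
ee_rot: [[-0.211, 0.978, 0.0], [0.978, 0.211, -0.0], [-0.0, 0.0, -1.0]]
wrist_force: [-0.2, -0.5, 0.6]
gripper_width: 0.404
gripper_force: 29.9
```

>>> drive_tool(rows=[[30,0,0,-0.2,0,0,-0.08],[30,0,0,-0.2,0,0,-0.08],[30,0,0,-0.2,0,0,-0.08],[30,0,0,-0.2,0,0,-0.08],[30,0,0,-0.2,0,0,-0.08]])

```text
time_s: 9.7
tcp_pos: [0.5529, 0.0766, 0.1051]
ee_rot: [[0.19, 0.982, 0.0], [0.982, -0.19, 0.0], [0.0, 0.0, -1.0]]
wrist_force: [0.7, -0.7, 0.6]
gripper_width: 0.405
gripper_force: 29.9
```

```bash
python3 -c "
from h import *
s=sense();print(s['wrist_force'],s['moment'],s['tcp_pos'],s['joints'][5],s['gripper_width'])"
```

```text
[ 0.66356384 -0.67029876  0.57906588] [-0.13730697 -0.26892668  0.01575038] [0.55285925 0.07659482 0.10511318] 144.50519357066776 0.40471661134604
```

Smooth, no load. Continue forward.

>>> drive_tool(rows=[[30,0,0,-0.3,0,0,-0.12],[30,0,0,-0.3,0,0,-0.12],[30,0,0,-0.3,0,0,-0.12],[30,0,0,-0.3,0,0,-0.12],[30,0,0,-0.3,0,0,-0.12]])

```text
time_s: 10.12
tcp_pos: [0.5532, 0.0767, 0.1037]
ee_rot: [[0.713, 0.701, 0.001], [0.701, -0.713, 0.0], [0.001, 0.001, -1.0]]
wrist_force: [0.9, 0.6, 0.5]
gripper_width: 0.407
gripper_force: 29.9
```

>>> drive_tool(rows=[[30,0,0,-0.3,0,0,-0.12],[30,0,0,-0.3,0,0,-0.12],[30,0,0,-0.3,0,0,-0.12],[30,0,0,-0.3,0,0,-0.12],[30,0,0,-0.3,0,0,-0.12]])

```text
time_s: 10.53
tcp_pos: [0.5536, 0.0768, 0.1023]
ee_rot: [[0.984, 0.177, 0.002], [0.177, -0.984, 0.001], [0.002, -0.0, -1.0]]
wrist_force: [1.4, -0.4, -0.9]
gripper_width: 0.407
gripper_force: 29.9
```

```bash
python3 -c "
from h import *
s=sense();print(s['wrist_force'],s['moment'],s['tcp_pos'],s['joints'][5],s['gripper_width'])"
```

```text
[ 1.41287839 -0.35385724 -0.92196903] [-0.19105919 -0.6578613  -0.02672933] [0.55362237 0.07675022 0.10227267] 75.6357825827868 0.4070750867275463
```

>>> drive_tool(rows=[[30,0,0,-0.31,0,0,-0.12],[30,0,0,-0.31,0,0,-0.12],[30,0,0,-0.31,0,0,-0.12],[30,0,0,-0.31,0,0,-0.12],[30,0,0,-0.31,0,0,-0.12]])

```text
time_s: 10.95
tcp_pos: [0.554, 0.0767, 0.1008]
ee_rot: [[0.912, -0.41, 0.003], [-0.41, -0.912, 0.001], [0.002, -0.002, -1.0]]
wrist_force: [2.9, 0.0, -1.4]
gripper_width: 0.404
gripper_force: 29.9
```

>>> drive_tool(rows=[[30,0,0,-0.31,0,0,-0.12],[30,0,0,-0.31,0,0,-0.12],[30,0,0,-0.31,0,0,-0.12],[30,0,0,-0.31,0,0,-0.12],[30,0,0,-0.31,0,0,-0.12]])

```text
time_s: 11.37
tcp_pos: [0.5543, 0.0765, 0.0994]
ee_rot: [[0.522, -0.853, 0.003], [-0.853, -0.522, 0.0], [0.002, -0.003, -1.0]]
wrist_force: [4.2, -2.3, -1.1]
gripper_width: 0.404
gripper_force: 29.9
```

```bash
python3 -c "
from h import *
s=sense();print(s['wrist_force'],s['moment'],s['tcp_pos'],s['joints'][5],s['gripper_width'])"
```

```text
[ 4.17486699 -2.3204042  -1.12777304] [-0.67062725 -1.0996658  -0.0190119 ] [0.55427522 0.07648702 0.0994142 ] 6.882515884133518 0.4042336939234138
```

>>> drive_tool(rows=[[30,0.2,0,-0.31,0,0,-0.12],[30,0.2,0,-0.31,0,0,-0.12],[30,0.2,0,-0.31,0,0,-0.12],[30,0.2,0,-0.31,0,0,-0.12],[30,0.2,0,-0.31,0,0,-0.12]])

```text
time_s: 11.78
tcp_pos: [0.5547, 0.076, 0.0978]
ee_rot: [[-0.051, -0.999, 0.002], [-0.999, 0.051, -0.001], [0.001, -0.002, -1.0]]
wrist_force: [2.1, -3.8, -1.1]
gripper_width: 0.402
gripper_force: 29.8
```

>>> drive_tool(rows=[[30,0,0,-0.31,0,0,-0.12],[30,0,0,-0.31,0,0,-0.12],[30,0,0,-0.31,0,0,-0.12],[30,0,0,-0.31,0,0,-0.12],[30,0,0,-0.31,0,0,-0.12]])

```text
time_s: 12.2
tcp_pos: [0.5544, 0.0753, 0.0962]
ee_rot: [[-0.606, -0.795, 0.001], [-0.795, 0.606, -0.002], [0.001, -0.002, -1.0]]
wrist_force: [2.6, -6.2, -0.5]
gripper_width: 0.406
gripper_force: 29.8
```

```bash
python3 -c "
from h import *
s=sense();print(s['wrist_force'],s['moment'],s['tcp_pos'],s['joints'][5],s['gripper_width'])"
```

```text
[ 2.57852119 -6.17920019 -0.52603503] [-1.8839551  -0.98559568  0.02695959] [0.55443398 0.07526589 0.09616221] -61.82270672190769 0.4055846727046391
```

>>> drive_tool(rows=[[30,0,-0.3,-0.31,0,0,-0.12],[30,0,-0.3,-0.31,0,0,-0.12],[30,0,-0.3,-0.31,0,0,-0.12],[30,0,-0.3,-0.31,0,0,-0.12],[30,0,-0.3,-0.31,0,0,-0.12]])

```text
time_s: 12.62
tcp_pos: [0.5538, 0.0744, 0.0944]
ee_rot: [[-0.95, -0.313, -0.0], [-0.313, 0.95, -0.001], [0.0, -0.001, -1.0]]
wrist_force: [0.4, 0.0, 0.5]
gripper_width: 0.405
gripper_force: 29.9
```

>>> drive_tool(rows=[[30,0,0,-0.31,0,0,-0.12],[30,0,0,-0.31,0,0,-0.12],[30,0,0,-0.31,0,0,-0.12],[30,0,0,-0.31,0,0,-0.12],[30,0,0,-0.31,0,0,-0.12]])

```text
time_s: 13.03
tcp_pos: [0.5534, 0.0747, 0.0928]
ee_rot: [[-0.961, 0.277, -0.001], [0.277, 0.961, -0.001], [0.001, -0.001, -1.0]]
wrist_force: [-0.9, -0.2, 1.7]
gripper_width: 0.404
gripper_force: 29.9
```

```bash
python3 -c "
from h import *
s=sense();print(s['wrist_force'],s['moment'],s['tcp_pos'],s['joints'][5],s['gripper_width'])"
```

```text
[-0.86284699 -0.18577733  1.65592343] [-0.13929682  0.01338196  0.0610467 ] [0.5534148  0.0747327  0.09280529] -130.4344800335472 0.40354686302390014
```

>>> drive_tool(rows=[[30,0,0,-0.31,0,0,-0.12],[30,0,0,-0.31,0,0,-0.12],[30,0,0,-0.31,0,0,-0.12],[30,0,0,-0.31,0,0,-0.12],[30,0,0,-0.31,0,0,-0.12]])

```text
time_s: 13.45
tcp_pos: [0.5534, 0.0751, 0.0913]
ee_rot: [[-0.636, 0.771, -0.001], [0.771, 0.636, -0.0], [0.0, -0.001, -1.0]]
wrist_force: [-1.0, 1.3, 1.4]
gripper_width: 0.405
gripper_force: 29.9
```

>>> drive_tool(rows=[[30,0,0,-0.3,0,0,-0.1],[30,0,0,0,0,0,0],[30,0,0,0,0,0,0],[30,0,0,0,0,0,0],[30,0,0,0,0,0,0]])

```text
time_s: 13.87
tcp_pos: [0.5533, 0.0749, 0.0909]
ee_rot: [[-0.562, 0.827, -0.001], [0.827, 0.562, -0.0], [0.0, -0.001, -1.0]]
wrist_force: [-1.6, 1.5, 1.8]
gripper_width: 0.406
gripper_force: 29.9
```

```bash
python3 - <<'E'
from h import *
s=sense();print(s['joints'],s['tcp_pos'],s['wrist_force'],s['moment'])
c=capture('side');r=masks_of('bolt',c)
for q in r:
    p=region_pts(c,q['region']);k=p[p[:,2]>.075]; print(q['p'],q['xy'],len(k))
    if len(k)>20: print(cv2.minEnclosingCircle((k[:,:2]*1000).astype(np.float32)),np.percentile(k[:,2],[5,50,95,99]))
cv2.imwrite('pics/e.png',cv2.resize(c['frame'][130:250,200:360],(800,600),interpolation=cv2.INTER_CUBIC)[:,:,::-1])
E
```

```text
[ 2.43353040e+01  2.45602747e+01 -2.00053749e+01 -1.48656577e-02
 -4.54799628e+01 -1.70125184e+02] [0.55334111 0.07492919 0.09091091] [-1.63198984  1.49408163  1.8178448 ] [ 0.16218787  0.55273038 -0.02727354]
0.66 [279.4, 179.4] 223
((552.9122314453125, 82.685791015625), 19.06329917907715) [0.07643403 0.09222115 0.10017264 0.10099387]
0.53 [302.7, 173.8] 0
```

View pics/e.png

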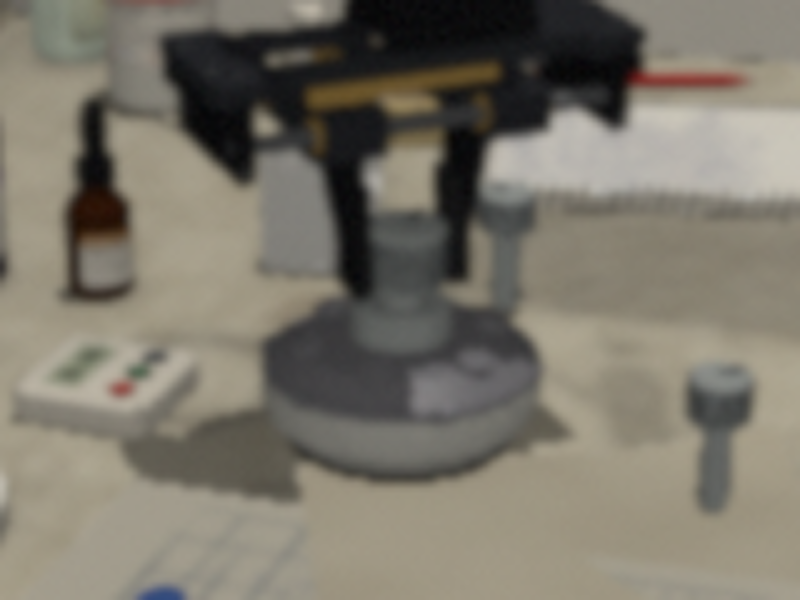

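The bolt's head has come down from row 180 to row 215 in the last picture. It sits upright just above the hub and is still between the fingers. Its top is at about 0.101 m, so its centre is about 23 mm above the hub.

```bash
python3 -c "
from station import *
print(finish_job())"
```

```text
the job is handed in; nothing more can be done
None
```

I handed the job in with the bolt still gripped: turned backward about 67°, it dropped about 7 mm into the thread. I then turned it about 338° forward (just under a full turn), leaving its head's centre about 23 mm above the hub; the hand-in returned no verdict.

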